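Box up the pump head from behind the solvent bottles

TASK

The cream pump head standing behind the two solvent bottles on the red tray has to go away for service: first stand both bottles on the blue mat, then lay the pump head flat in the white tub and close the tub with its yellow lid, fully seated all round. Stand each bottle back upright on the same black pad of the red tray that it came from. Set everything down rather than dropping it, keep the bottles from falling over and leave the beaker, the spanner and the meter where they are.

Things in the scene. Friction and masses are not known exactly. Their poses are not given: they have to be found in the camera images.
- solvent_tray: Red low-rimmed tray, fixed: 140 (x) by 164 (y) mm, floor 3 mm thick, rim 12 mm high. Origin: centre of its underside, z up. Two black round bottle pads (66 mm, flush with the floor) at x = -34 mm, y = -36 and +36 mm; a bottle stands on each (which on which varies). The pump head stands behind at x = +16 mm, y = 0, too close to the tall bottles for a gripper to come down over it.
- mat: Flat blue silicone mat, the side area for the bottles, fixed: 130 (x) by 172 (y) mm, 3 mm thick. Origin: centre of its underside, z up; bottles fit side by side at y = -45 and +45 mm.
- tub: Round white open tub, fixed: 136 mm outside, 128 mm inside diameter, rim 58 mm high, floor 4 mm thick. Origin: centre of its underside, z up. The lid seats only if the contents stay below the blue fill line inside, 46 mm above the tub's underside: the pump head lying flat (foot down) tops out at 41 mm, standing on a port it is too tall.
- amber_bottle_center (a point): Amber glass bottle, red screw cap, loose, upright, about 0.22 kg, 105 mm high: body 56 mm in diameter to 64 mm up, cap 52 mm in diameter from 80 to 105 mm above its foot. The point is on the axis half-way up (52.5 mm above the foot); z up. Grip the cap with the fingers closing along the tray's x: the two caps are only 20 mm apart.
- clear_bottle_center (a point): Clear glass bottle, blue screw cap, loose; size, mass and point as the amber bottle's.
- pump_head_center (a point): Cream pump head, loose, about 0.14 kg: upright round body 44 mm in diameter, 34 mm high (3 mm screw heads on top), with a port on either side along its own x axis (18 mm thick, axis 17 mm above the foot), each ending 36 mm from the centre in a black plug. The point is on the axis, 17 mm above the foot; z up. Grip the round body across its y axis, clear of the ports.
- lid_knob (a point): Knob of the loose yellow lid lying plug down on the bench, about 0.09 kg. Plate 142 mm across, 4 mm thick; tapered self-centring plug below, 120 to 100 mm across, 10 mm deep; round black knob on top, 26 mm across, 34 mm high. The point is on the axis, 22 mm above the plate's top, 36 mm above the plug's underside, 84 mm above the tub's underside when seated; z up.
- beaker: Small clear glass beaker standing on the bench, loose, not to be moved: 49 mm in diameter, 64 mm high. Origin: centre of its underside.
- spanner: Steel open-ended spanner, 150 mm long, lying flat on the bench along its own x axis, loose, not to be moved. Origin: on the bench under its middle.
- meter: Blue hand-held pressure meter lying flat on the bench, loose, not to be moved: 62 (x) by 115 (y) by 26 mm, with a 14 mm brass stub at +y. Origin: centre of its underside.
Mind the look-alikes: they are no part of the job. Several things look just like the part that bears lid_knob: the one meant starts farthest to the robot's right.

How it is judged:
On the way, in this order (a step that is already met when the one before it is completed fails the run):
1. both bottles stand upright and released on the blue mat, the pump head not yet moved (x of amber_bottle_center in the frame of mat between -0.062 and 0.062 m and y of amber_bottle_center in the frame of mat between -0.083 and 0.083 m and z of each of amber_bottle_center, clear_bottle_center in the frame of mat below 0.06 m and angle between each of amber_bottle_center, clear_bottle_center's own z axis and vertical below 0.08 rad and contact force between the fingers and amber_bottle below 0.1 N and x of clear_bottle_center in the frame of mat between -0.062 and 0.062 m and y of clear_bottle_center in the frame of mat between -0.083 and 0.083 m and contact force between the fingers and clear_bottle below 0.1 N and distance of pump_head_center from where it was at the start of the episode below 0.02 m), for 0.2 s.
2. the pump head lies flat and released on the tub's floor, both bottles still on the mat (horizontal distance between pump_head_center and tub below 0.032 m and z of pump_head_center in the frame of tub below 0.026 m and angle between pump_head_center's own z axis and vertical below 0.12 rad and contact force between the fingers and pump_head below 0.1 N and x of amber_bottle_center in the frame of mat between -0.062 and 0.062 m and y of amber_bottle_center in the frame of mat between -0.083 and 0.083 m and z of each of amber_bottle_center, clear_bottle_center in the frame of mat below 0.06 m and angle between each of amber_bottle_center, clear_bottle_center's own z axis and vertical below 0.08 rad and contact force between the fingers and amber_bottle below 0.1 N and x of clear_bottle_center in the frame of mat between -0.062 and 0.062 m and y of clear_bottle_center in the frame of mat between -0.083 and 0.083 m and contact force between the fingers and clear_bottle below 0.1 N), for 0.2 s.
3. the lid is seated on the tub (horizontal distance between lid_knob and tub below 0.009 m and z of lid_knob in the frame of tub between 0.081 and 0.0875 m and angle between lid_knob's own z axis and vertical below 0.035 rad and horizontal distance between pump_head_center and tub below 0.032 m and z of pump_head_center in the frame of tub below 0.026 m and angle between pump_head_center's own z axis and vertical below 0.12 rad and contact force between the fingers and pump_head below 0.1 N), for 0.2 s.
At the end, for the whole second after the job is handed in: The pump head lies flat on the tub's floor (tilt under 0.12 rad, within 32 mm of the centre); the lid sits on the rim all round (centred within 9 mm, height within 3 mm, tilt under 0.035 rad); each bottle stands upright within 15 mm of where it stood at the start; all are released and at rest (all of step 3 and distance of each of amber_bottle_center, clear_bottle_center from where it was at the start of the episode below 0.015 m and angle between each of amber_bottle_center, clear_bottle_center's own z axis and vertical below 0.06 rad and linear speed of each of amber_bottle, clear_bottle, pump_head, lid below 0.02 m/s and contact force between the fingers and amber_bottle below 0.1 N and contact force between the fingers and clear_bottle below 0.1 N and contact force between the fingers and lid below 0.1 N); the robot touches nothing.
It fails at once if a bottle tips over (angle between any of amber_bottle_center, clear_bottle_center's own z axis and vertical above 0.6 rad).
It fails at once if a bottle, the pump head or the lid is dropped (falls free by more than about 25 mm) ((linear speed of amber_bottle above 0.7 m/s and contact force between anything else and amber_bottle below 0.05 N) or (linear speed of clear_bottle above 0.7 m/s and contact force between anything else and clear_bottle below 0.05 N) or (linear speed of pump_head above 0.7 m/s and contact force between anything else and pump_head below 0.05 N) or (linear speed of lid above 0.7 m/s and contact force between anything else and lid below 0.05 N)).
It fails at once if the beaker, the spanner or the meter is shifted by more than 15 mm (distance of any of beaker, spanner, meter from where it was at the start of the episode above 0.015 m).
It also fails if it takes over 144 s, if anything falls off the work surface, if the arm or the gripper's body presses on something with over 40 N, if the wrist force passes 120 N, or if a joint passes its speed limit or range.

ROBOT

A 6-joint arm with a two-finger parallel gripper is mounted at the origin on the work surface. World frame = base frame: x ahead of the robot, y to its left, z up, the work surface at z = 0. Lengths are in m, angles in rad, forces in N, time in s.
With the tool pointing down it reaches from about 0.225 to 0.875 m from the base axis. Payload 3.4 kg.
Tool frame: the origin (TCP) lies where the fingers leave the gripper's body, on its centre line; the fingertips stand 73 mm ahead of it and the grasp point (between the pads) lies 54 mm ahead of it (manip.grip_point_offset is the distance from the TCP to the grasp point, in m); z points along the fingers, y is the line along which they close (so a half turn about z gives the same grasp; the last joint's range is limited). The gripper opens to 85 mm and grips with 20 to 120 N. Pads are 22 mm wide; open, the fingers measure 114 mm over their backs; the gripper's body (76 mm by 85 mm) begins 54 mm behind the grasp point. The pads swing forward as they close: fully open they stand 13 mm farther back than shut.
Start: joints at [1.059, 0.276, 1.505, -0, 1.361, -0.121], TCP at [0.219, 0.532, 0.304] pointing down, gripper open.
Joint ranges: [-2.89, 2.89], [-0.75, 2.08], [0.22, 2.7], [-1.18, 4.32], [0.11, 2.71], [-2.7, 2.7]. Speed limits (rad/s): [2.57, 2.57, 3.14, 3.14, 3.14, 3.14].

INTERFACE

Orientations are given as a unit quaternion [w, x, y, z].
In Python, from rig import sensors, cams, manip, spotter gives the robot as it stands.
- The arm moves only by the tool drive_tool, never from a script. Its argument "targets" is a list of rows, each a list of 4 numbers: the shift along the world's x, y, z in m, then the turn about the world's z in degrees. In form: [[dx, dy, dz, spin], ...]. A call has exactly 5 rows; each row shifts and turns the commanded pose from where the row before left it; what a row does not reach is not made up. A row lasts 1/8 s, in which the tool goes at most 62.5 mm and 10.7 degrees, less where a joint would pass 70% of its speed; a pose out of reach is approached as far as the arm can. A call is refused whole if a number of a shift passes 0.0625 or a number of a turn 10.7, either way. A call with a gripper value outside its range is refused whole. "jaw" is the finger opening in m, from 0 to 0.0854, set as the call begins (left out, the last holds). The fingers move at their own pace and stop on an object; "force" is the grip in N (left out, the last holds). Time passes only in rows, so rows that do not move let the fingers close, or fill a call up. It gives the time, the measured TCP pose, the force and the opening at its end, in the units of the state.
- sensors.get_state(): the state, without advancing time (a new reading comes with each control period).
- cams.get_image(name): name is "side" or "top" or "wrist"; returns a dict with "color" (480x640x3 uint8, red, green, blue), "intrinsics" (3x3 intrinsics, pixels), "D" ([k1, k2, p1, p2, k3] as OpenCV has them; the pictures are not rectified), "R" (3x3) and "t" (3): a world point X has camera coordinates R X + t. Camera axes: x right, y down, z forward; pixel columns grow to the right and rows downward; lengths in m; the calibration is good to about 2 mm. A picture is of the moment at which its call begins. There is no depth.
- manip.sign_off(): hands the job in, once; it reports no verdict.
Trained networks look in the newest picture that a camera, given by its name, has taken for a name from the list of things; names that differ only in an ending like _2 or _b are one class to them, and where a whole thing is asked for, a point or a joint stands for the part that bears it (a point fixed in the world has none). Each returns a list of dicts, best first, with "score" (0 to 1); they miss things now and then, are a little off and sometimes report something else, mostly with a low value. They report only what shows in the picture. A call takes as long as a camera call. They do not tell look-alikes from the thing itself.
- spotter.find_in(query, camera): "point" ([x, y, z] in m, in world coordinates, good to about 4 mm: the middle of the surface that is visible of it).
- spotter.landmark_of(query, camera): "point" ([x, y, z] in m, in world coordinates, good to about 4 mm: a listed point, or the origin of a listed thing).
The state is a dict: "clock": time; "qpos": joint angles; "qd": joint speeds; "effort": joint torques, N m; "position": TCP position; "ee_rot": TCP orientation; "contact_force": force on the tool from outside, world axes, zero at the start; "moment": the same for the moment, N m; "width": finger opening in m.
Only numpy, scipy, OpenCV 4.12 (cv2) and the standard library are available. Lean on these libraries where they do the work, as an engineer would, in place of code of your own. Each camera call takes 0.05 s, during which the arm holds its last target. There are 200 camera calls.

## Working session

There is one attempt and no reset: what is moved stays moved. The work goes in short steps, Python scripts to look and compute and a tool call to move; the robot and the scene stay as the last step left them, time stands still between calls to the robot, and variables do not carry over. Pictures are saved under pics/ and viewed, on a budget of 14 in all, crops included, one or two more only if the job needs it, and the job is handed in when it is done.

Besides the shell and the picture viewer there is one more tool, called after "Emit:" as name([rows], argument=value, ...), one row to a line, values as JSON. drive_tool: Moves the arm, as the interface text tells. Its arguments: {"type":"object","properties":{"targets":{"type":"array","items":{"type":"array","items":{"type":"number"}}},"jaw":{"type":"number"},"force":{"type":"number"}},"required":["targets"]}

```bash
mkdir -p pics; cat > h.py <<'E'
import numpy as np, cv2
from rig import sensors, cams, manip, spotter
def px(im,X):
    p,_=cv2.projectPoints(np.array(X,float).reshape(-1,3),cv2.Rodrigues(np.array(im["R"]))[0],np.array(im["t"],float),np.array(im["intrinsics"]),np.array(im["D"])); return p.reshape(-1,2)
def ray(im,uv,z):
    n=cv2.undistortPoints(np.array(uv,float).reshape(-1,1,2),np.array(im["intrinsics"]),np.array(im["D"])).reshape(-1,2)
    R=np.array(im["R"]);t=np.array(im["t"]);c=-R.T@t;d=np.c_[n,np.ones(len(n))]@R
    return c+d*((z-c[2])/d[:,2])[:,None]
def save(im,n,box=None,s=1):
    a=im["color"][:,:,::-1]
    if box: a=a[box[1]:box[3],box[0]:box[2]]
    cv2.imwrite("pics/"+n,cv2.resize(a,None,fx=s,fy=s,interpolation=cv2.INTER_CUBIC))
E
python3 - <<'E'
from h import *
for c in ["top","side"]:
    im=cams.get_image(c); save(im,c+"0.png")
    for q in ["solvent_tray","mat","tub","amber_bottle_center","clear_bottle_center","pump_head_center","lid_knob","beaker","spanner","meter"]:
        print(c,q,[(np.round(d["point"],3).tolist(),round(d["score"],2),px(im,d["point"]).round().tolist()[0]) for d in spotter.landmark_of(q,c)])
print(sensors.get_state())
E
```

```text
top solvent_tray [([0.478, -0.31, -0.0], 0.8, [488.0, 271.0])]
top mat [([0.612, -0.102, -0.002], 0.93, [381.0, 205.0])]
top tub [([0.506, 0.324, -0.002], 0.87, [166.0, 260.0]), ([0.475, -0.313, -0.0], 0.69, [489.0, 273.0])]
top amber_bottle_center [([0.439, -0.348, 0.054], 0.65, [519.0, 293.0]), ([0.449, -0.277, 0.057], 0.65, [481.0, 288.0]), ([0.604, 0.103, 0.038], 0.55, [276.0, 207.0])]
top clear_bottle_center [([0.448, -0.279, 0.058], 0.86, [482.0, 288.0])]
top pump_head_center [([0.497, -0.32, 0.016], 0.66, [495.0, 262.0]), ([0.791, 0.07, 0.001], 0.66, [294.0, 116.0])]
top lid_knob [([0.6, 0.103, 0.039], 0.72, [276.0, 209.0]), ([0.29, 0.237, 0.035], 0.59, [205.0, 375.0])]
top beaker [([0.74, 0.329, -0.002], 0.67, [164.0, 142.0])]
top spanner [([0.737, -0.361, -0.003], 0.65, [509.0, 142.0])]
top meter [([0.789, 0.068, 0.004], 0.64, [295.0, 117.0])]
side solvent_tray []
side mat [([0.614, -0.104, -0.004], 0.89, [352.0, 299.0])]
side tub [([0.502, 0.326, 0.001], 0.83, [284.0, 178.0])]
side amber_bottle_center [([0.436, -0.352, 0.056], 0.59, [285.0, 393.0])]
side clear_bottle_center
[... 320 characters left out ...]
79, 0.071, 0.001], 0.63, [409.0, 235.0])]
{'clock': 1.1, 'qpos': array([ 1.05899384e+00,  2.75922261e-01,  1.50491071e+00, -4.58478940e-05,
        1.36070084e+00, -1.20999369e-01]), 'qd': array([ 0.00090244,  0.00127055,  0.00025347,  0.00089579, -0.0029368 ,
       -0.00084135]), 'effort': array([ 8.34808907e-04, -4.16669798e+01, -2.46104318e+01,  2.49375753e-04,
        1.60213763e-04,  3.68837163e-05]), 'position': array([0.21906374, 0.53166052, 0.30391103]), 'ee_rot': array([3.04602700e-05, 1.94155780e-01, 9.80970709e-01, 2.09811689e-05]), 'contact_force': array([-0.01356177, -0.64144383, -0.70901849]), 'moment': array([0.0668301 , 0.01898705, 0.0329438 ]), 'width': 0.08519817722572864}
```

View pics/top0.png

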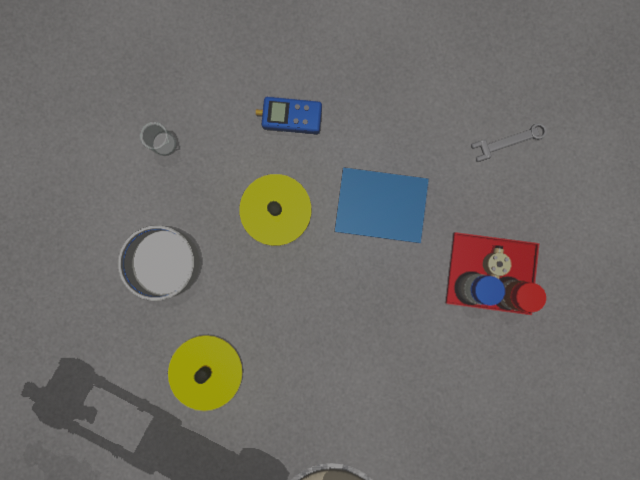

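View pics/side0.png

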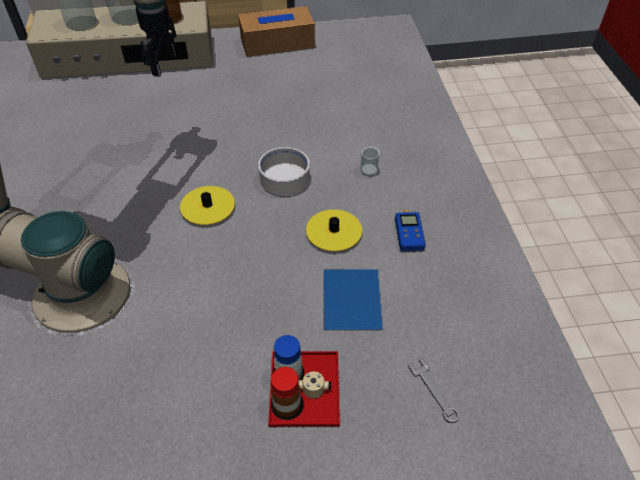

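The top view shows two identical yellow lids, at (276,209) and at (204,374). The robot's right is −y, which is to the right in this picture, so the one meant is at (276,209), world (0.604, 0.103). The pump head is at (499,264). The bottles are blue-capped at (489,290) and red-capped at (530,297), and the meter at (293,115) is no part of the job. Next I'll measure the tray, the mat, the caps and the lid, with a close crop.

```bash
python3 - <<'E'
from h import *
im=cams.get_image("top"); c=im["color"].astype(int)
hsv=cv2.cvtColor(im["color"],cv2.COLOR_RGB2HSV); H,S,V=cv2.split(hsv)
def rect(m,box,z,name):
    mm=np.zeros_like(m); mm[box[1]:box[3],box[0]:box[2]]=m[box[1]:box[3],box[0]:box[2]]
    cs,_=cv2.findContours(mm.astype(np.uint8),0,1); k=max(cs,key=cv2.contourArea)
    W=ray(im,k.reshape(-1,2),z); r=cv2.minAreaRect((W[:,:2]*1000).astype(np.float32)); print(name,r)
    return mm
rect((H>95)&(H<120)&(S>100),(325,160,435,250),0.003,"mat")
rect(((H<8)|(H>172))&(S>150),(440,225,545,320),0.012,"tray+cap")
for n,m,b in [("bluecap",(H>105)&(H<130)&(S>150),(465,270,515,312)),("redcap bright",((H<8)|(H>172))&(S>150)&(V>200),(500,275,550,320)),("lid",(H>20)&(H<35)&(S>150),(235,170,315,250)),("pump",(H>12)&(H<35)&(S>30)&(S<150)&(V>130),(475,240,520,285))]:
    mm=np.zeros(m.shape,np.uint8); mm[b[1]:b[3],b[0]:b[2]]=m[b[1]:b[3],b[0]:b[2]]
    cs,_=cv2.findContours(mm,0,1); k=max(cs,key=cv2.contourArea); print(n,cv2.minEnclosingCircle(k),cv2.fitEllipse(k))
    uv=cv2.minEnclosingCircle(k)[0]; print(ray(im,[uv,uv,uv],0.105 if "cap" in n else 0.014 if n=="lid" else 0.034)[0])
a=im["color"][:,:,::-1]; A=cv2.resize(a[225:325,435:555],None,fx=4,fy=4,interpolation=2); B=cv2.resize(a[165:255,230:320],None,fx=3,fy=3,interpolation=2)
o=np.zeros((400,750,3),np.uint8);o[:,:480]=A;o[:270,480:]=B;cv2.imwrite("pics/crop1.png",o)
E
```

```text
mat ((611.7459716796875, -102.81095123291016), (170.51307678222656, 128.83590698242188), 81.98648834228516)
tray+cap ((474.1483154296875, -325.6693115234375), (186.2616424560547, 137.6409912109375), 82.11153411865234)
bluecap ((489.5, 290.5), 14.57748031616211) ((489.5716552734375, 290.2977294921875), (27.057016372680664, 28.184598922729492), 120.4125747680664)
[ 0.44673588 -0.2764396   0.105     ]Traceback (most recent call last):
  File "<stdin>", line 13, in <module>
ValueError: max() iterable argument is empty
```

```bash
python3 - <<'E'
from h import *
im=cams.get_image("top")
hsv=cv2.cvtColor(im["color"],cv2.COLOR_RGB2HSV); H,S,V=cv2.split(hsv)
print(hsv[297,530],hsv[308,460],hsv[245,520],hsv[258,490])
def K(m,b):
    mm=np.zeros(m.shape,np.uint8); mm[b[1]:b[3],b[0]:b[2]]=m[b[1]:b[3],b[0]:b[2]]
    cs,_=cv2.findContours(mm,0,1); return max(cs,key=cv2.contourArea)
k=K(((H<8)|(H>172))&(S>150),(440,225,553,325)).reshape(-1,2)
# cap right edge: contour points to the right of tray
W=ray(im,k,0.012)
y=(np.array([-.0,0]))
for n,m,b,z in [("lid",(H>20)&(H<35)&(S>150),(235,170,315,250),.014),("tubinner",(S<40)&(V>170),(110,220,205,305),.058),("pump",(H>12)&(H<35)&(S>30)&(S<170)&(V>110),(475,240,520,285),.034)]:
    k=K(m,b); W=ray(im,k.reshape(-1,2),z)[:,:2]*1000; print(n,cv2.minEnclosingCircle(W.astype(np.float32)),cv2.minAreaRect(W.astype(np.float32)))
a=im["color"][:,:,::-1]; A=cv2.resize(a[225:325,435:555],None,fx=4,fy=4,interpolation=2); B=cv2.resize(a[165:255,230:320],None,fx=3,fy=3,interpolation=2)
o=np.zeros((400,750,3),np.uint8);o[:,:480]=A;o[:270,480:]=B;cv2.imwrite("pics/crop1.png",o)
from scipy.spatial.transform import Rotation as Rr
q=sensors.get_state()["ee_rot"];print(Rr.from_quat(np.roll(q,-1)).as_matrix().round(3))
E
```

```text
[  1 190 157] [  0   4 120] [  0 190 148] [ 26  47 146]
lid ((602.8330078125, 107.13077545166016), 70.3172378540039) ((602.6016235351562, 106.77278137207031), (139.6857452392578, 137.0313720703125), 0.09724535793066025)Traceback (most recent call last):
  File "<stdin>", line 13, in <module>
  File "<stdin>", line 7, in K
ValueError: max() iterable argument is empty
```

```bash
python3 - <<'E'
from h import *
im=cams.get_image("top")
a=im["color"][:,:,::-1]; A=cv2.resize(a[225:325,435:555],None,fx=4,fy=4,interpolation=2); B=cv2.resize(a[165:255,230:320],None,fx=3,fy=3,interpolation=2)
o=np.zeros((400,750,3),np.uint8);o[:,:480]=A;o[:270,480:]=B;cv2.imwrite("pics/crop1.png",o)
from scipy.spatial.transform import Rotation as Rr
q=sensors.get_state()["ee_rot"];print(Rr.from_quat(np.roll(q,-1)).as_matrix().round(3))
c=ray(im,[(488,271)],0.0); print("cam",-im["R"].T@im["t"])
# overlays of predicted points
T=np.array([.4754,-.3167]);ax=np.array([.99,-.139]);ay=np.array([.139,.99])
P=lambda x,y,z:[*(T+x*ax+y*ay),z]
print(px(im,[P(.07,.082,.012),P(.07,-.082,.012),P(-.07,.082,.012),P(-.07,-.082,.012),P(-.034,.036,.105),P(-.034,-.036,.105),P(.016,0,.034),P(.016+.036,0,.017)]).round(1))
E
```

```text
[[-0.925  0.381  0.   ]
 [ 0.381  0.925  0.   ]
 [-0.     0.    -1.   ]]
cam [0.49194196 0.01809778 0.96184447]
[[455.3 231.9]
 [539.7 243. ]
 [446.9 303.3]
 [532.1 315. ]
 [489.4 290.5]
 [530.9 296.1]
 [498.4 264.9]
 [497.2 246.5]]
```

View pics/crop1.png

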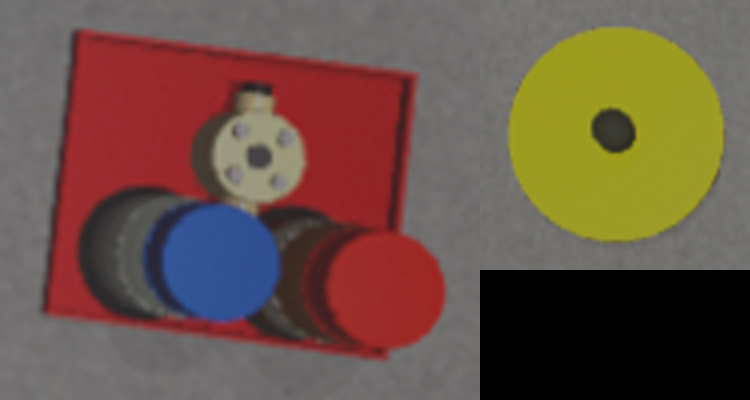

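The crop confirms the lid at left (276,209), lying alone with its knob upright. The caps are at about (489,290) and (531,298), and the pump head is at (499,264) with its port towards the top of the picture, roughly along the tray's x. The tray and the mat are both turned about −8°. I'm approaching the clear bottle at (0.447, −0.277) with the fingers along −8°.

Emit:
drive_tool([
  [0.0152,-0.054,-0.003,-5.04],
  [0.0152,-0.054,-0.003,-5.04],
  [0.0152,-0.054,-0.003,-5.04],
  [0.0152,-0.054,-0.003,-5.04],
  [0.0152,-0.054,-0.003,-5.04],
], jaw=0.0854)

```text
clock: 1.88
position: [0.2953, 0.2601, 0.2891]
ee_rot: [0.001, 0.404, 0.915, 0.0]
contact_force: [0.8, -0.9, -0.2]
width: 0.0852
```

Emit:
drive_tool([
  [0.0152,-0.054,-0.003,-5.04],
  [0.0152,-0.054,-0.003,-5.04],
  [0.0152,-0.054,-0.003,-5.04],
  [0.0152,-0.054,-0.003,-5.04],
  [0.0152,-0.054,-0.003,-5.04],
])

```text
clock: 2.5
position: [0.3713, -0.0102, 0.2743]
ee_rot: [0.001, 0.595, 0.804, 0.001]
contact_force: [1.6, 1.0, -0.3]
width: 0.0854
```

Emit:
drive_tool([
  [0.0152,-0.054,-0.003,-5.04],
  [0.0152,-0.054,-0.003,-5.04],
  [0.0152,-0.054,-0.003,-5.04],
  [0.0152,-0.054,-0.003,-5.04],
  [0.0152,-0.0524,-0.003,-5.04],
])

```text
clock: 3.12
position: [0.4473, -0.2788, 0.259]
ee_rot: [0.0, 0.756, 0.655, 0.0]
contact_force: [0.7, 0.3, -0.3]
width: 0.0856
```

```bash
python3 - <<'E'
from h import *
s=sensors.get_state(); print(s["clock"],s["position"],s["ee_rot"],s["qpos"])
im=cams.get_image("wrist"); save(im,"w1.png")
for q in ["amber_bottle_center","clear_bottle_center","pump_head_center"]:
    print(q,[(np.round(d["point"],4).tolist(),round(d["score"],2)) for d in spotter.landmark_of(q,"wrist")])
print(px(im,[[.4465,-.2765,.108],[.4355,-.348,.108],[.491,-.319,.037]]).round())
E
```

```text
3.125 [ 0.44734711 -0.27881452  0.25895234] [3.02684416e-04 7.55875755e-01 6.54714976e-01 2.29735822e-04] [-6.89587227e-01  2.34068577e-01  1.67965564e+00  3.74044106e-04
  1.22719499e+00 -5.46527876e-01]
amber_bottle_center []
clear_bottle_center []
pump_head_center [([0.4971, -0.3201, 0.0158], 0.77)]
[[320. 250.]
 [319. 364.]
 [388. 265.]]
```

View pics/w1.png

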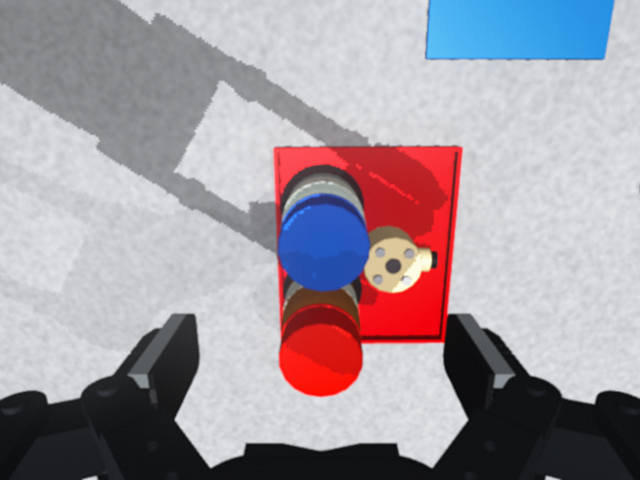

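The wrist view shows the blue cap at (325,242), the red cap at (321,350) and the pump head at (393,266).

```bash
python3 - <<'E'
from h import *
im=cams.get_image("wrist")
print(ray(im,[(325,242),(321,350)],.108).round(4), ray(im,[(393,266)],.036).round(4))
print(ray(im,[(276,147),(462,147)],.012).round(4))
top=cams.get_image("top");print(ray(top,[(489.5,290.4),(531.3,297.8)],.108).round(4),ray(top,[(499.3,264.3)],.036))
E
```

```text
[[ 0.4493 -0.2702  0.108 ]
 [ 0.4377 -0.3364  0.108 ]] [[ 0.4938 -0.3181  0.036 ]]
[[ 0.4203 -0.2227  0.012 ]
 [ 0.5556 -0.2418  0.012 ]]
[[ 0.4471 -0.2754  0.108 ]
 [ 0.434  -0.3468  0.108 ]] [[ 0.49235016 -0.31996696  0.036     ]]
```

Emit:
drive_tool([
  [0.0007,0.0055,-0.02,0],
  [0,0,-0.03,0],
  [0,0,-0.03,0],
  [0,0,-0.028,0],
  [0,0,0,0],
])

```text
clock: 4.05
position: [0.4463, -0.2688, 0.1497]
ee_rot: [-0.002, 0.754, 0.657, -0.0]
contact_force: [0.0, 1.1, 0.1]
width: 0.0854
```

Emit:
drive_tool([
  [0,0,0,0],
  [0,0,0,0],
  [0,0,0,0],
  [0,0,0,0],
  [0,0,0,0],
], jaw=0.03, force=40)

```text
clock: 4.68
position: [0.4486, -0.2717, 0.1527]
ee_rot: [0.002, 0.755, 0.656, 0.0]
contact_force: [-0.1, 1.2, 7.2]
width: 0.0507
```

Emit:
drive_tool([
  [0,0,0,0],
  [0,0,0,0],
  [0,0,0.006,0],
  [0,0,0.012,0],
  [0,0,0.012,0],
])

```text
clock: 5.3
position: [0.4477, -0.2712, 0.1817]
ee_rot: [-0.0, 0.755, 0.656, -0.0]
contact_force: [0.2, 0.0, -2.9]
width: 0.051
```

The grasp holds: width 51 mm, about 2.9 N of weight.

Emit:
drive_tool([
  [0,0,0.03,0],
  [0.01,0.0125,0.01,0],
  [0.02,0.025,0,0],
  [0.025,0.031,0,0],
  [0.028,0.035,0,0],
])

```text
clock: 5.92
position: [0.5315, -0.166, 0.2208]
ee_rot: [-0.0, 0.755, 0.656, 0.0]
contact_force: [-0.1, 0.4, -2.1]
width: 0.0508
```

Emit:
drive_tool([
  [0.028,0.035,0,0],
  [0.025,0.031,0,0],
  [0.02,0.025,0,0],
  [0.01,0.0125,0,0],
  [0.0042,0.0062,0,0],
])

```text
clock: 6.55
position: [0.618, -0.0571, 0.2205]
ee_rot: [-0.0, 0.754, 0.657, -0.0]
contact_force: [-0.3, 0.2, -3.0]
width: 0.0507
```

```bash
python3 - <<'E'
from h import *
s=sensors.get_state(); print(s["clock"],s["position"])
im=cams.get_image("side"); save(im,"s1.png",(200,120,460,440),1.8)
E
```

```text
6.55 [ 0.61802583 -0.05708878  0.22048444]
```

View pics/s1.png

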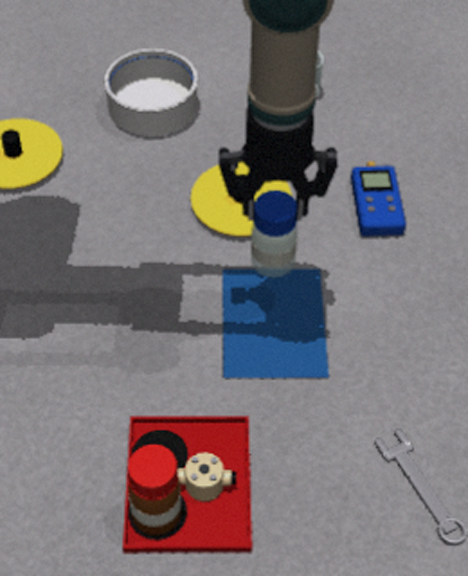

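The crop shows the clear bottle upright in the gripper at (274,230), above the far edge of the mat. The amber bottle and the pump head haven't moved. I'm lowering it now.

Emit:
drive_tool([
  [0,0,-0.02,0],
  [0,0,-0.025,0],
  [0,0,-0.015,0],
  [0,0,-0.005,0],
  [0,0,-0.0045,0],
])

```text
clock: 7.22
position: [0.6183, -0.0584, 0.1526]
ee_rot: [0.001, 0.755, 0.656, 0.0]
contact_force: [-3.5, 1.1, 19.3]
width: 0.0506
```

Emit:
drive_tool([
  [0,0,0,0],
  [0,0,0,0],
  [0,0,0,0],
  [0,0,0,0],
  [0,0,0,0],
])

```text
clock: 7.85
position: [0.6182, -0.0583, 0.1527]
ee_rot: [0.001, 0.755, 0.656, 0.0]
contact_force: [-1.5, -0.9, 6.3]
width: 0.0507
```

Emit:
drive_tool([
  [0,0,0,0],
  [0,0,0,0],
  [0,0,0,0],
  [0,0,0,0],
  [0,0,0.01,0],
], jaw=0.0854)

```text
clock: 8.48
position: [0.6174, -0.0579, 0.1609]
ee_rot: [-0.001, 0.755, 0.656, -0.001]
contact_force: [0.6, 0.2, 0.5]
width: 0.0855
```

Emit:
drive_tool([
  [0,0,0.03,0],
  [0,0,0.04,0],
  [0,0,0.03,0],
  [-0.04,-0.045,0,0],
  [-0.04,-0.045,0,0],
])

```text
clock: 9.1
position: [0.5376, -0.1487, 0.2627]
ee_rot: [0.001, 0.754, 0.657, 0.0]
contact_force: [0.4, -1.5, -0.4]
width: 0.0853
```

```bash
python3 - <<'E'
from h import *
s=sensors.get_state(); print(s["clock"],s["position"])
im=cams.get_image("side"); save(im,"s2.png",(200,120,460,440),1.8)
for d in spotter.landmark_of("clear_bottle_center","side"): print(d)
im=cams.get_image("top")
for d in spotter.landmark_of("amber_bottle_center","top"): print(d)
E
```

```text
9.1 [ 0.53761167 -0.14870422  0.26270938]
{'point': [0.6182, -0.0609, 0.0526], 'score': 0.68}
{'point': [0.4939, -0.3241, 0.0195], 'score': 0.47}
{'point': [0.4421, -0.3495, 0.0526], 'score': 0.96}
```

View pics/s2.png

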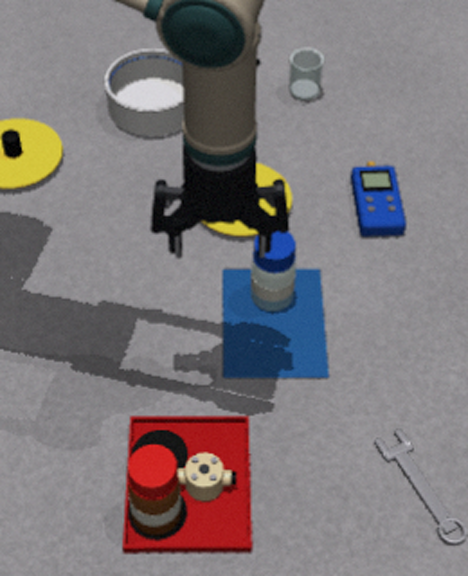

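The crop shows the clear bottle upright on the mat at (273,270), with the tray unchanged. Next is the amber bottle at (0.437, −0.346).

Emit:
drive_tool([
  [-0.025,-0.049,0,0],
  [-0.025,-0.049,0,0],
  [-0.025,-0.049,0,0],
  [-0.0265,-0.051,0,0],
  [0,0,-0.02,0],
])

```text
clock: 9.93
position: [0.4372, -0.35, 0.2429]
ee_rot: [0.003, 0.756, 0.655, -0.0]
contact_force: [0.2, 0.7, 0.0]
width: 0.0856
```

Emit:
drive_tool([
  [0,0,-0.03,0],
  [0,0,-0.03,0],
  [0,0,-0.02,0],
  [0,0,-0.01,0],
  [0,0,0,0],
])

```text
clock: 10.55
position: [0.4372, -0.3456, 0.1511]
ee_rot: [-0.0, 0.754, 0.657, 0.0]
contact_force: [0.6, 0.5, 0.2]
width: 0.0851
```

Emit:
drive_tool([
  [0,0,0,0],
  [0,0,0,0],
  [0,0,0,0],
  [0,0,0,0],
  [0,0,0,0],
], jaw=0.03, force=40)

```text
clock: 11.18
position: [0.437, -0.3465, 0.1526]
ee_rot: [0.001, 0.755, 0.656, 0.0]
contact_force: [0.8, 0.5, 5.9]
width: 0.0511
```

Emit:
drive_tool([
  [0,0,0,0],
  [0,0,0.006,0],
  [0,0,0.014,0],
  [0,0,0.025,0],
  [0,0,0.025,0],
])

```text
clock: 11.8
position: [0.4362, -0.3459, 0.2224]
ee_rot: [-0.0, 0.755, 0.656, -0.0]
contact_force: [0.8, -0.0, -3.4]
width: 0.0508
```

Emit:
drive_tool([
  [0.01,0.012,0,0],
  [0.02,0.023,0,0],
  [0.025,0.029,0,0],
  [0.027,0.032,0,0],
  [0.027,0.032,0,0],
])

```text
clock: 12.42
position: [0.5459, -0.2157, 0.2201]
ee_rot: [-0.001, 0.755, 0.656, -0.0]
contact_force: [0.5, -1.2, -2.3]
width: 0.0507
```

Emit:
drive_tool([
  [0.026,0.031,0,0],
  [0.02,0.023,0,0],
  [0.01,0.011,0,0],
  [0.0045,0.005,0,0],
  [0,0,-0.015,0],
])

```text
clock: 13.05
position: [0.6065, -0.1485, 0.2068]
ee_rot: [0.001, 0.755, 0.656, 0.0]
contact_force: [0.1, -0.7, -2.5]
width: 0.0509
```

Emit:
drive_tool([
  [0,0,-0.025,0],
  [0,0,-0.018,0],
  [0,0,-0.007,0],
  [0,0,-0.0045,0],
  [0,0,0,0],
])

```text
clock: 13.68
position: [0.6058, -0.1486, 0.1527]
ee_rot: [0.0, 0.755, 0.656, 0.0]
contact_force: [-1.5, 0.3, 0.2]
width: 0.0508
```

Emit:
drive_tool([
  [0,0,0,0],
  [0,0,0,0],
  [0,0,0,0],
  [0,0,0,0],
  [0,0,0,0],
])

```text
clock: 14.3
position: [0.606, -0.1483, 0.1527]
ee_rot: [0.001, 0.755, 0.656, -0.0]
contact_force: [-2.6, -0.7, 5.1]
width: 0.0509
```

Emit:
drive_tool([
  [0,0,0,0],
  [0,0,0,0],
  [0,0,0,0],
  [0,0,0,0],
  [0,0,0.01,0],
], jaw=0.0854)

```text
clock: 14.92
position: [0.6055, -0.1478, 0.1614]
ee_rot: [-0.001, 0.755, 0.656, -0.0]
contact_force: [0.6, -0.3, 0.8]
width: 0.0855
```

Emit:
drive_tool([
  [0,0,0.03,0],
  [0,0,0.04,0],
  [0,0,0.02,0],
  [-0.0135,-0.021,0,10],
  [-0.02,-0.03,0,10],
])

```text
clock: 15.55
position: [0.5728, -0.199, 0.2533]
ee_rot: [0.001, 0.626, 0.78, 0.0]
contact_force: [-0.4, -0.6, 0.3]
width: 0.0855
```

Emit:
drive_tool([
  [-0.02,-0.03,0,10],
  [-0.02,-0.03,0,10],
  [-0.02,-0.03,0,10],
  [-0.02,-0.03,0,10],
  [0,0,0,10],
])

```text
clock: 16.18
position: [0.4912, -0.3213, 0.2528]
ee_rot: [0.0, 0.241, 0.971, -0.001]
contact_force: [0.6, 0.8, 0.5]
width: 0.085
```

Emit:
drive_tool([
  [0,0,0,10],
  [0,0,0,10],
  [0,0,0,0],
  [0,0,0,0],
  [0,0,0,0],
])

```text
clock: 16.8
position: [0.4925, -0.319, 0.2521]
ee_rot: [0.0, 0.07, 0.998, -0.0]
contact_force: [-0.1, 0.2, 0.2]
width: 0.0856
```

```bash
python3 - <<'E'
from h import *
s=sensors.get_state(); print(s["clock"],s["position"],s["qpos"],s["ee_rot"])
im=cams.get_image("wrist"); a=im["color"][:,:,::-1]
for d in spotter.landmark_of("pump_head_center","wrist"): print(d)
print(px(im,[[.4925,-.319,.04]]))
im=cams.get_image("side"); b=im["color"][:,:,::-1][190:430,240:400]
for c in ["clear","amber"]:
  for d in spotter.landmark_of(c+"_bottle_center","side"): print(c,d)
o=np.zeros((480,800,3),np.uint8);o[:,:480]=a[:,80:560];o[:,480:]=cv2.resize(b,None,fx=2,fy=2);cv2.imwrite("pics/w2.png",o)
E
```

```text
16.8 [ 0.49250474 -0.31897653  0.2520916 ] [-6.93323904e-01  3.25980439e-01  1.56363126e+00  9.11812042e-05
  1.25179697e+00 -2.12347517e+00] [ 9.99673827e-05  7.02788424e-02  9.97527380e-01 -1.85150446e-05]
{'point': [0.4961, -0.3193, 0.0193], 'score': 0.84}
[[318.83001849 223.98485446]]
clear {'point': [0.6175, -0.0634, 0.0516], 'score': 0.61}
clear {'point': [0.7373, -0.36, 0.0021], 'score': 0.35}
amber {'point': [0.6029, -0.1533, 0.0564], 'score': 0.59}
```

View pics/w2.png

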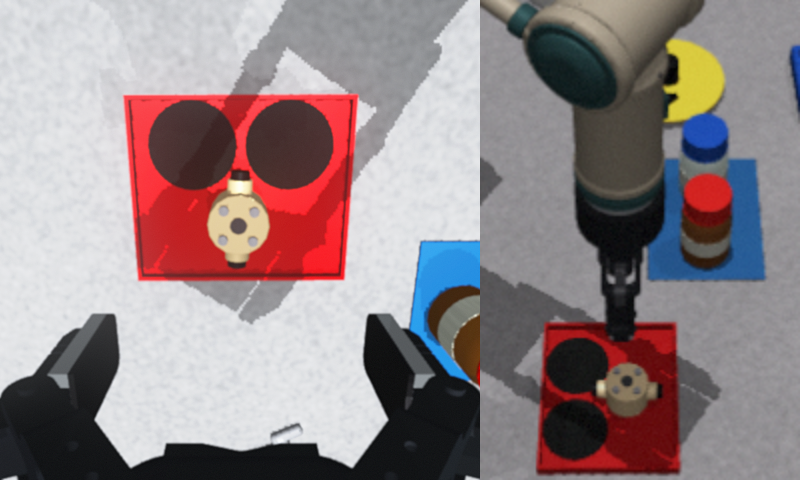

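The wrist half shows the pump head at (238,225) in the picture, on the gripper's line, with its ports square to the closing direction and the pads free. The side half shows both bottles upright on the mat. I'm descending to the pump head.

Emit:
drive_tool([
  [0.001,0,-0.04,0],
  [0,0,-0.045,0],
  [0,0,-0.04,0],
  [0,0,-0.03,0],
  [0,0,-0.015,0],
])

```text
clock: 17.68
position: [0.4928, -0.3185, 0.0802]
ee_rot: [-0.001, 0.07, 0.998, 0.001]
contact_force: [0.6, -0.4, 0.4]
width: 0.0858
```

Emit:
drive_tool([
  [0,0,0,0],
  [0,0,0,0],
  [0,0,0,0],
  [0,0,0,0],
  [0,0,0,0],
], jaw=0.025, force=40)

```text
clock: 18.3
position: [0.4944, -0.3199, 0.0836]
ee_rot: [0.002, 0.07, 0.998, -0.001]
contact_force: [0.7, -0.3, 7.0]
width: 0.0427
```

Emit:
drive_tool([
  [0,0,0,0],
  [0,0,0,0],
  [0,0,0.01,0],
  [0,0,0.03,0],
  [0,0,0.04,0],
])

```text
clock: 18.92
position: [0.4926, -0.3182, 0.162]
ee_rot: [-0.001, 0.07, 0.998, 0.001]
contact_force: [0.3, -0.8, -1.1]
width: 0.0428
```

Emit:
drive_tool([
  [0,0,0.04,0],
  [0,0.015,0.03,0],
  [0,0.03,0.02,0],
  [0.001,0.045,0,0],
  [0.001,0.05,0,0],
])

```text
clock: 19.55
position: [0.4951, -0.1779, 0.2525]
ee_rot: [0.0, 0.07, 0.998, 0.0]
contact_force: [0.4, 0.5, -0.8]
width: 0.0428
```

Emit:
drive_tool([
  [0.001,0.055,0,0],
  [0.001,0.055,0,0],
  [0.001,0.055,0,0],
  [0.001,0.055,0,0],
  [0.001,0.055,0,0],
])

```text
clock: 20.18
position: [0.4997, 0.0977, 0.2522]
ee_rot: [-0.0, 0.07, 0.998, 0.0]
contact_force: [1.2, 0.2, -1.4]
width: 0.0431
```

Emit:
drive_tool([
  [0.001,0.055,0,0],
  [0.0015,0.05,0,0],
  [0.001,0.045,0,0],
  [0,0.035,0,0],
  [0,0.02,0,0],
])

```text
clock: 20.8
position: [0.5033, 0.3025, 0.2519]
ee_rot: [-0.0, 0.069, 0.998, -0.0]
contact_force: [0.8, -0.5, -0.9]
width: 0.0431
```

Emit:
drive_tool([
  [0,0.02,0,0],
  [0,0.004,0,0],
  [0,0,0,0],
  [0,0,0,0],
  [0,0,0,0],
])

```text
clock: 21.42
position: [0.5041, 0.3242, 0.252]
ee_rot: [0.0, 0.07, 0.998, -0.0]
contact_force: [-0.2, -0.4, -1.1]
width: 0.0427
```

```bash
python3 - <<'E'
from h import *
s=sensors.get_state(); print(s["clock"],s["position"],s["width"])
im=cams.get_image("wrist"); a=im["color"][:,:,::-1]
for d in spotter.landmark_of("tub","wrist"): print(d)
t=np.linspace(0,2*np.pi,60)
for r,z in [(.068,.058)]:
  for p in px(im,np.c_[.504+r*np.cos(t),.325+r*np.sin(t),0*t+z]).astype(int): cv2.circle(a:=a.copy(),tuple(map(int,p)),2,(0,255,0),-1)
im=cams.get_image("side"); b=im["color"][:,:,::-1][60:300,220:380].copy()
for d in spotter.landmark_of("tub","side"): print(d)
o=np.zeros((480,800,3),np.uint8);o[:,:480]=a[:,80:560];o[:,480:]=cv2.resize(b,None,fx=2,fy=2);cv2.imwrite("pics/w3.png",o)
E
```

```text
21.425 [0.50408024 0.32419657 0.25203574] 0.04266865577991292
{'point': [0.5, 0.3267, 0.0017], 'score': 0.92}
{'point': [0.5013, 0.3239, -0.0004], 'score': 0.58}
```

View pics/w3.png

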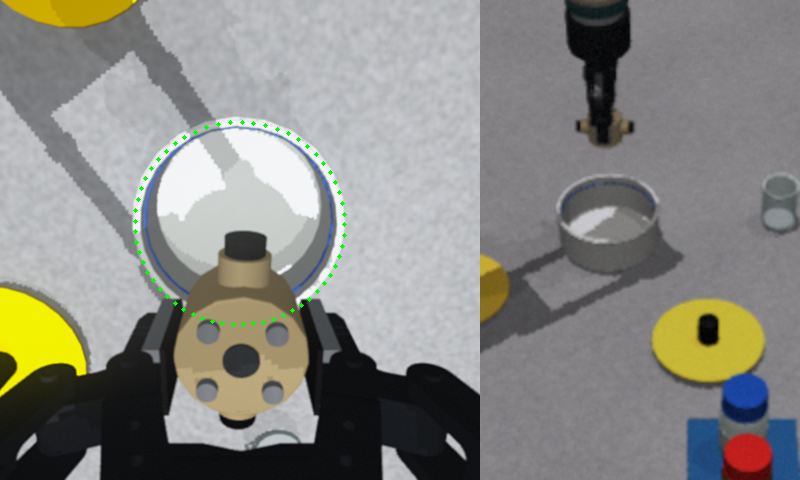

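The picture shows the pump head level in the gripper. The tub rim overlay fits within about 2 mm, with the tub centre at about (0.5025, 0.3235). I'm lowering it into the tub.

Emit:
drive_tool([
  [-0.0015,-0.0015,-0.03,0],
  [0,0,-0.04,0],
  [0,0,-0.04,0],
  [0,0,-0.03,0],
  [0,0,-0.015,0],
])

```text
clock: 22.25
position: [0.5018, 0.3231, 0.0952]
ee_rot: [-0.001, 0.07, 0.998, -0.001]
contact_force: [0.6, 0.1, -0.9]
width: 0.0428
```

Emit:
drive_tool([
  [0,0,-0.007,0],
  [0,0,-0.004,0],
  [0,0,-0.0024,0],
  [0,0,0,0],
  [0,0,0,0],
])

```text
clock: 22.88
position: [0.503, 0.3238, 0.0847]
ee_rot: [0.001, 0.07, 0.998, 0.001]
contact_force: [-0.8, 0.1, 5.2]
width: 0.043
```

Emit:
drive_tool([
  [0,0,0,0],
  [0,0,0,0],
  [0,0,0,0],
  [0,0,0,0],
  [0,0,0,0],
])

```text
clock: 23.5
position: [0.503, 0.3238, 0.0847]
ee_rot: [0.001, 0.07, 0.998, 0.001]
contact_force: [-0.5, -0.9, 5.4]
width: 0.043
```

Contact on the tub floor. I'm opening only to 60 mm, because the walls are close.

Emit:
drive_tool([
  [0,0,0,0],
  [0,0,0,0],
  [0,0,0,0],
  [0,0,0.005,0],
  [0,0,0.02,0],
], jaw=0.06)

```text
clock: 24.12
position: [0.5017, 0.3231, 0.1078]
ee_rot: [-0.001, 0.07, 0.998, -0.001]
contact_force: [0.1, -0.6, -1.2]
width: 0.06
```

Emit:
drive_tool([
  [0,0,0.04,0],
  [0,0,0.05,0],
  [0,0,0.05,0],
  [0.01,-0.03,0.01,0],
  [0.01,-0.04,0,0],
])

```text
clock: 24.75
position: [0.5232, 0.2536, 0.2607]
ee_rot: [0.002, 0.069, 0.998, 0.001]
contact_force: [0.4, 0.2, -0.6]
width: 0.0603
```

Emit:
drive_tool([
  [0.02,-0.045,0,0],
  [0.02,-0.045,0,0],
  [0.02,-0.04,0,0],
  [0.02,-0.0165,0,0],
  [0,0,0,0],
], jaw=0.0854)

```text
clock: 25.38
position: [0.6039, 0.1062, 0.2584]
ee_rot: [0.0, 0.071, 0.997, 0.0]
contact_force: [-0.4, 0.2, -0.3]
width: 0.085
```

```bash
python3 - <<'E'
from h import *
s=sensors.get_state(); print(s["clock"],s["position"],s["qpos"])
im=cams.get_image("wrist"); a=im["color"][:,:,::-1]
for d in spotter.landmark_of("lid_knob","wrist"): print("lid w",d)
print(px(im,[[.603,.107,.048],[.603,.107,.014]]))
im=cams.get_image("top"); b=im["color"][:,:,::-1][210:310,110:210].copy()
for q in ["lid_knob","pump_head_center","tub"]:
  for d in spotter.landmark_of(q,"top"): print(q,d)
o=np.zeros((480,800,3),np.uint8);o[:,:480]=a[:,80:560];o[:320,480:]=cv2.resize(b,None,fx=3.2,fy=3.2);cv2.imwrite("pics/w4.png",o)
E
```

```text
25.375 [0.60390662 0.10622023 0.25841392] [ 6.03994049e-02  3.59710854e-01  1.49486037e+00  6.17876826e-04
  1.28629145e+00 -1.36896916e+00]
lid w {'point': [0.6044, 0.1068, 0.0385], 'score': 0.86}
[[319.52232115 223.09289072]
 [319.61987824 211.5598307 ]]
lid_knob {'point': [0.5996, 0.1045, 0.0362], 'score': 0.88}
pump_head_center {'point': [0.5057, 0.3219, 0.016], 'score': 0.71}
tub {'point': [0.5056, 0.3235, -0.0018], 'score': 0.79}
```

View pics/w4.png

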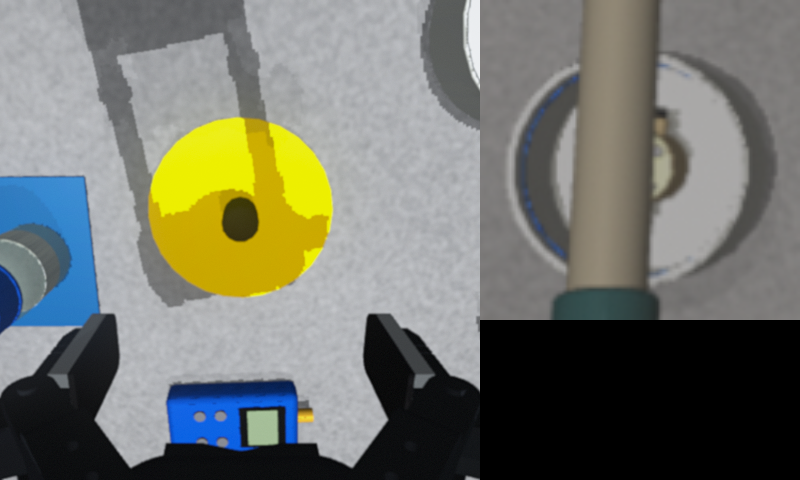

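The wrist half shows the lid disc centred at (241,207) and its knob top at about (241,224), under the gripper. The top half shows the pump head flat near the tub centre. I'm gripping the knob.

Emit:
drive_tool([
  [-0.0005,0,-0.04,0],
  [0,0,-0.045,0],
  [0,0,-0.04,0],
  [0,0,-0.03,0],
  [0,0,-0.0095,0],
])

```text
clock: 26.3
position: [0.6005, 0.1077, 0.0923]
ee_rot: [-0.002, 0.069, 0.998, -0.0]
contact_force: [-0.8, 0.4, 0.5]
width: 0.0856
```

Emit:
drive_tool([
  [0,0,0,0],
  [0,0,0,0],
  [0,0,0,0],
  [0,0,0,0],
  [0,0,0,0],
], jaw=0.01, force=40)

```text
clock: 26.92
position: [0.6027, 0.107, 0.0955]
ee_rot: [0.001, 0.07, 0.998, 0.0]
contact_force: [-0.5, -0.4, 6.2]
width: 0.0248
```

Emit:
drive_tool([
  [0,0,0,0],
  [0,0,0,0],
  [0,0,0.01,0],
  [0,0,0.03,0],
  [0,0,0.04,0],
])

```text
clock: 27.55
position: [0.6011, 0.1069, 0.174]
ee_rot: [-0.002, 0.07, 0.998, -0.0]
contact_force: [0.8, -0.4, 0.1]
width: 0.0246
```

Emit:
drive_tool([
  [0,0,0.04,0],
  [-0.009,0.02,0.03,0],
  [-0.015,0.033,0,0],
  [-0.02,0.044,0,0],
  [-0.02,0.044,0,0],
])

```text
clock: 28.18
position: [0.5371, 0.2489, 0.2444]
ee_rot: [0.0, 0.07, 0.998, 0.0]
contact_force: [0.3, 0.2, -0.8]
width: 0.0247
```

Emit:
drive_tool([
  [-0.018,0.039,0,0],
  [-0.012,0.026,0,0],
  [-0.005,0.011,0,0],
  [0,0,0,0],
  [0,0,0,0],
])

```text
clock: 28.8
position: [0.5035, 0.323, 0.244]
ee_rot: [0.0, 0.07, 0.998, -0.0]
contact_force: [-0.5, -0.9, -0.5]
width: 0.0243
```

```bash
python3 - <<'E'
from h import *
s=sensors.get_state(); print(s["clock"],s["position"],s["width"])
im=cams.get_image("wrist"); a=im["color"][:,:,::-1].copy()
im2=cams.get_image("side"); b=im2["color"][:,:,::-1][60:260,200:400].copy()
for d in spotter.landmark_of("lid_knob","side"): print(d)
o=np.zeros((400,800,3),np.uint8);o[:300,:400]=cv2.resize(a,(400,300));o[:,400:]=cv2.resize(b,None,fx=2,fy=2);cv2.imwrite("pics/w5.png",o)
E
```

```text
28.8 [0.50348043 0.32297809 0.24402613] 0.024348603497613072
{'point': [0.5065, 0.3194, 0.182], 'score': 0.56}
{'point': [0.2905, 0.2397, 0.0362], 'score': 0.56}
{'point': [0.5048, 0.324, 0.0021], 'score': 0.26}
```

View pics/w5.png

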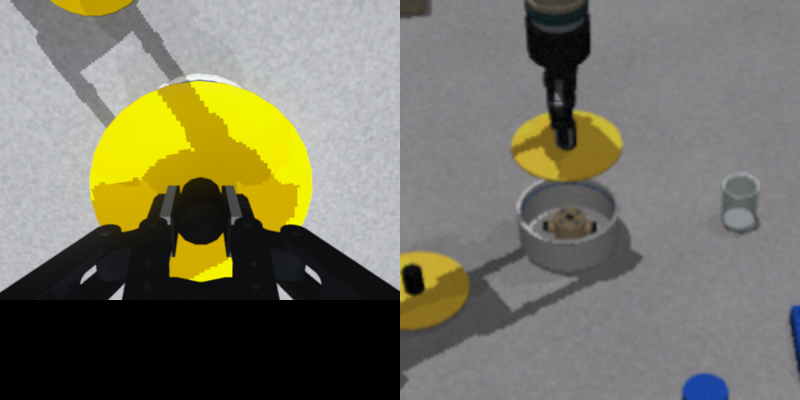

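The lid hangs level in the gripper above the tub, and the pump head lies flat at (569,225) in the picture. I'm lowering the lid.

Emit:
drive_tool([
  [0,0,-0.03,0],
  [0,0,-0.03,0],
  [0,0,-0.02,0],
  [0,0,-0.01,0],
  [0,0,-0.005,0],
])

```text
clock: 29.58
position: [0.5033, 0.3237, 0.1488]
ee_rot: [0.0, 0.07, 0.998, 0.0]
contact_force: [0.5, 0.6, -1.2]
width: 0.0245
```

Emit:
drive_tool([
  [0,0,-0.003,0],
  [0,0,-0.002,0],
  [0,0,-0.001,0],
  [0,0,-0.001,0],
  [0,0,0,0],
])

```text
clock: 30.2
position: [0.5031, 0.3241, 0.1435]
ee_rot: [0.001, 0.07, 0.998, 0.0]
contact_force: [-2.4, -0.0, 5.8]
width: 0.0251
```

Emit:
drive_tool([
  [0,0,0,0],
  [0,0,0,0],
  [0,0,0,0],
  [0,0,0,0],
  [0,0,0,0],
])

```text
clock: 30.82
position: [0.5032, 0.3241, 0.1435]
ee_rot: [0.001, 0.07, 0.998, 0.0]
contact_force: [-1.2, 0.0, 5.8]
width: 0.0247
```

Contact at the expected seated height. I'm releasing the knob and retreating to check.

Emit:
drive_tool([
  [0,0,0,0],
  [0,0,0,0],
  [0,0,0,0],
  [0,0,0,0],
  [0,0,0.01,0],
], jaw=0.0854)

```text
clock: 31.45
position: [0.5025, 0.3237, 0.1515]
ee_rot: [-0.001, 0.07, 0.998, -0.001]
contact_force: [-0.4, -1.5, 1.3]
width: 0.0853
```

Emit:
drive_tool([
  [0,0,0.04,0],
  [0,0,0.05,0],
  [0,0,0.02,0],
  [0,-0.04,0,-10],
  [0,-0.05,0,-10],
])

```text
clock: 32.08
position: [0.5032, 0.2338, 0.2632]
ee_rot: [0.001, 0.244, 0.97, 0.001]
contact_force: [0.7, -0.9, -0.2]
width: 0.0855
```

Emit:
drive_tool([
  [0,-0.05,0,-10],
  [0,-0.05,0,-10],
  [0,-0.05,0,-10],
  [0.02,-0.05,0,-10],
  [0.03,-0.04,0,-10],
])

```text
clock: 32.7
position: [0.5528, -0.0079, 0.2633]
ee_rot: [0.001, 0.632, 0.775, 0.0]
contact_force: [0.8, 0.8, 1.1]
width: 0.0852
```

```bash
python3 - <<'E'
from h import *
s=sensors.get_state(); print(s["clock"],s["position"],s["width"])
im2=cams.get_image("side"); b=im2["color"][:,:,::-1][110:310,230:430].copy()
for q in ["lid_knob","clear_bottle_center","amber_bottle_center"]:
  for d in spotter.landmark_of(q,"side"): print(q,d)
im=cams.get_image("top"); a=im["color"][:,:,::-1][220:300,125:205].copy()
for q in ["lid_knob","clear_bottle_center","amber_bottle_center"]:
  for d in spotter.landmark_of(q,"top"): print(q,d)
t=np.linspace(0,2*np.pi,60)
o=np.zeros((400,800,3),np.uint8);o[:,:400]=cv2.resize(a,(400,400));o[:,400:]=cv2.resize(b,None,fx=2,fy=2);cv2.imwrite("pics/w6.png",o)
hsv=cv2.cvtColor(im["color"],cv2.COLOR_RGB2HSV); H,S,V=cv2.split(hsv)
m=np.zeros(H.shape,np.uint8);m[210:315,115:215]=((H>20)&(H<35)&(S>150))[210:315,115:215]
k=max(cv2.findContours(m,0,1)[0],key=cv2.contourArea); W=ray(im,k.reshape(-1,2),.062)[:,:2]*1000
print(cv2.minEnclosingCircle(W.astype(np.float32)),cv2.fitEllipse(W.astype(np.float32)))
E
```

```text
32.7 [ 0.55282631 -0.0078565   0.26325878] 0.08522315985889461
lid_knob {'point': [0.5099, 0.3241, 0.0798], 'score': 0.92}
lid_knob {'point': [0.2906, 0.2393, 0.0359], 'score': 0.81}
clear_bottle_center {'point': [0.6195, -0.0638, 0.0524], 'score': 0.57}
clear_bottle_center {'point': [0.6029, -0.1547, 0.0564], 'score': 0.37}
amber_bottle_center {'point': [0.6024, -0.1528, 0.057], 'score': 0.68}
amber_bottle_center {'point': [0.5047, 0.3228, 0.0863], 'score': 0.45}
lid_knob {'point': [0.2927, 0.2357, 0.0366], 'score': 0.74}
lid_knob {'point': [0.5018, 0.3223, 0.0846], 'score': 0.7}
((503.6999816894531, 324.7000732421875), 70.59886169433594) ((503.6684265136719, 324.7390441894531), (138.09849548339844, 139.28179931640625), 12.026203155517578)
```

View pics/w6.png

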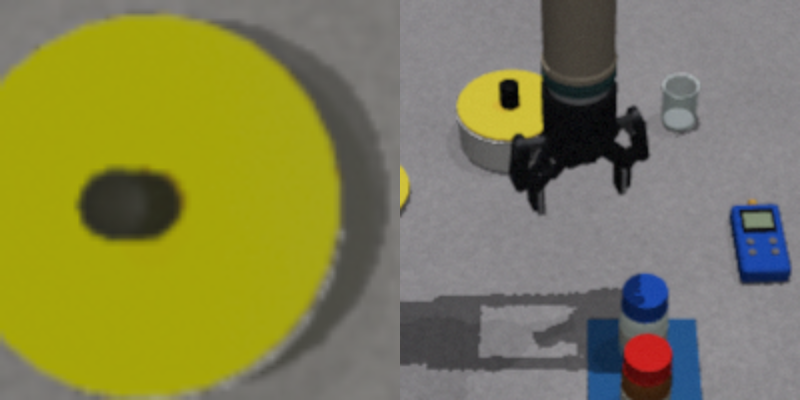

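The lid is seated: its disc fits a centre of (0.5037, 0.3247) at rim height, and the knob reads about 0.08 to 0.085 m high. Next is the amber bottle, regripped at its release pose of (0.606, −0.148).

Emit:
drive_tool([
  [0.02,-0.045,0,-10],
  [0.02,-0.045,0,-10],
  [0.013,-0.042,0,0],
  [0,-0.01,-0.01,0],
  [0,0,-0.03,0],
])

```text
clock: 33.72
position: [0.6065, -0.1479, 0.2229]
ee_rot: [0.001, 0.755, 0.656, 0.001]
contact_force: [0.4, 0.5, -1.0]
width: 0.0852
```

Emit:
drive_tool([
  [0,0,-0.03,0],
  [0,0,-0.025,0],
  [0,0,-0.015,0],
  [0,0,0,0],
  [0,0,0,0],
])

```text
clock: 34.35
position: [0.6065, -0.1478, 0.1531]
ee_rot: [0.001, 0.754, 0.656, 0.001]
contact_force: [-0.2, 0.3, -0.1]
width: 0.0849
```

Emit:
drive_tool([
  [0,0,0,0],
  [0,0,0,0],
  [0,0,0,0],
  [0,0,0,0],
  [0,0,0,0],
], jaw=0.03, force=40)

```text
clock: 34.98
position: [0.6064, -0.1483, 0.1531]
ee_rot: [0.001, 0.755, 0.656, 0.0]
contact_force: [-0.5, -0.4, 5.9]
width: 0.051
```

Emit:
drive_tool([
  [0,0,0,0],
  [0,0,0.006,0],
  [0,0,0.014,0],
  [0,0,0.025,0],
  [0,0,0.025,0],
])

```text
clock: 35.6
position: [0.6057, -0.148, 0.2228]
ee_rot: [-0.0, 0.755, 0.656, -0.0]
contact_force: [0.1, -0.6, -3.2]
width: 0.0504
```

Emit:
drive_tool([
  [-0.01,-0.012,0,0],
  [-0.02,-0.023,0,0],
  [-0.025,-0.029,0,0],
  [-0.027,-0.032,0,0],
  [-0.027,-0.032,0,0],
])

```text
clock: 36.22
position: [0.4946, -0.277, 0.2207]
ee_rot: [-0.001, 0.755, 0.656, -0.001]
contact_force: [-0.0, -2.0, -3.7]
width: 0.051
```

Emit:
drive_tool([
  [-0.026,-0.031,0,0],
  [-0.02,-0.023,0,0],
  [-0.01,-0.011,0,0],
  [-0.0045,-0.005,0,0],
  [0,0,-0.01,0],
])

```text
clock: 36.85
position: [0.4369, -0.3462, 0.2122]
ee_rot: [0.001, 0.755, 0.656, 0.0]
contact_force: [0.7, 0.1, -2.7]
width: 0.051
```

Emit:
drive_tool([
  [0,0,-0.025,0],
  [0,0,-0.02,0],
  [0,0,-0.008,0],
  [0,0,-0.004,0],
  [0,0,-0.0025,0],
])

```text
clock: 37.48
position: [0.437, -0.3461, 0.153]
ee_rot: [0.001, 0.755, 0.656, 0.0]
contact_force: [-1.9, 2.0, 10.9]
width: 0.0509
```

Emit:
drive_tool([
  [0,0,0,0],
  [0,0,0,0],
  [0,0,0,0],
  [0,0,0,0],
  [0,0,0,0],
])

```text
clock: 38.1
position: [0.4368, -0.3464, 0.1531]
ee_rot: [0.001, 0.755, 0.656, 0.0]
contact_force: [0.6, 0.3, 3.7]
width: 0.0509
```

Emit:
drive_tool([
  [0,0,0,0],
  [0,0,0,0],
  [0,0,0,0],
  [0,0,0,0],
  [0,0,0.01,0],
], jaw=0.0854)

```text
clock: 38.72
position: [0.436, -0.3456, 0.1621]
ee_rot: [-0.001, 0.755, 0.656, -0.0]
contact_force: [-0.5, -0.7, 0.5]
width: 0.0853
```

Emit:
drive_tool([
  [0,0,0.03,0],
  [0,0,0.04,0],
  [0,0,0.03,0],
  [0.025,0.04,0,0],
  [0.03,0.048,0,0],
])

```text
clock: 39.35
position: [0.492, -0.2581, 0.264]
ee_rot: [0.001, 0.756, 0.655, 0.0]
contact_force: [0.6, -0.5, -0.8]
width: 0.0852
```

Emit:
drive_tool([
  [0.03,0.048,0,0],
  [0.03,0.048,0,0],
  [0.03,0.048,0,0],
  [0.03,0.048,0,0],
  [0.0065,0.008,-0.01,0],
])

```text
clock: 39.98
position: [0.6199, -0.0549, 0.2537]
ee_rot: [0.001, 0.753, 0.658, 0.001]
contact_force: [-0.1, -0.2, 0.6]
width: 0.0853
```

Emit:
drive_tool([
  [0,0,-0.03,0],
  [0,0,-0.03,0],
  [0,0,-0.025,0],
  [0,0,-0.0155,0],
  [0,0,0,0],
])

```text
clock: 40.6
position: [0.6172, -0.0585, 0.1511]
ee_rot: [-0.001, 0.755, 0.656, -0.001]
contact_force: [-0.2, 0.1, 0.4]
width: 0.0854
```

Emit:
drive_tool([
  [0,0,0,0],
  [0,0,0,0],
  [0,0,0,0],
  [0,0,0,0],
  [0,0,0,0],
], jaw=0.03, force=40)

```text
clock: 41.22
position: [0.6188, -0.0582, 0.1536]
ee_rot: [0.001, 0.755, 0.656, 0.001]
contact_force: [-0.0, -0.5, 6.1]
width: 0.0511
```

Emit:
drive_tool([
  [0,0,0,0],
  [0,0,0.006,0],
  [0,0,0.014,0],
  [0,0,0.025,0],
  [0,0,0.025,0],
])

```text
clock: 41.85
position: [0.6177, -0.058, 0.2229]
ee_rot: [-0.0, 0.755, 0.656, -0.0]
contact_force: [0.9, -0.9, -2.5]
width: 0.0507
```

Emit:
drive_tool([
  [-0.01,-0.0125,0,0],
  [-0.02,-0.025,0,0],
  [-0.025,-0.031,0,0],
  [-0.028,-0.035,0,0],
  [-0.028,-0.035,0,0],
])

```text
clock: 42.48
position: [0.5044, -0.1976, 0.2208]
ee_rot: [-0.001, 0.755, 0.656, -0.001]
contact_force: [1.3, -0.2, -3.2]
width: 0.0512
```

Emit:
drive_tool([
  [-0.025,-0.031,0,0],
  [-0.02,-0.025,0,0],
  [-0.01,-0.0125,0,0],
  [-0.0042,-0.0062,0,0],
  [0,0,-0.01,0],
])

```text
clock: 43.1
position: [0.4483, -0.2714, 0.2121]
ee_rot: [0.001, 0.755, 0.656, 0.0]
contact_force: [0.7, -1.2, -2.5]
width: 0.051
```

Emit:
drive_tool([
  [0,0,-0.025,0],
  [0,0,-0.02,0],
  [0,0,-0.008,0],
  [0,0,-0.004,0],
  [0,0,-0.0025,0],
])

```text
clock: 43.72
position: [0.4483, -0.2712, 0.1534]
ee_rot: [0.001, 0.755, 0.656, 0.0]
contact_force: [-1.1, 2.6, 12.7]
width: 0.0508
```

Emit:
drive_tool([
  [0,0,0,0],
  [0,0,0,0],
  [0,0,0,0],
  [0,0,0,0],
  [0,0,0,0],
])

```text
clock: 44.35
position: [0.4481, -0.2714, 0.1535]
ee_rot: [0.001, 0.755, 0.656, 0.0]
contact_force: [0.0, 1.6, 6.6]
width: 0.0508
```

Emit:
drive_tool([
  [0,0,0,0],
  [0,0,0,0],
  [0,0,0,0],
  [0,0,0,0],
  [0,0,0.01,0],
], jaw=0.0854)

```text
clock: 44.98
position: [0.4473, -0.2709, 0.1622]
ee_rot: [-0.001, 0.755, 0.656, -0.0]
contact_force: [-0.2, -0.9, 0.5]
width: 0.0856
```

Emit:
drive_tool([
  [0,0,0.03,0],
  [0,0,0.05,0],
  [-0.01,0.04,0.05,0],
  [-0.01,0.06,0.03,0],
  [-0.01,0.06,0,0],
])

```text
clock: 45.6
position: [0.4198, -0.1168, 0.3218]
ee_rot: [0.003, 0.755, 0.655, 0.002]
contact_force: [1.5, 0.2, 0.0]
width: 0.0854
```

Emit:
drive_tool([
  [-0.01,0.06,0,0],
  [0,0.06,0,0],
  [0,0.04,0,0],
  [0,0,0,0],
  [0,0,0,0],
])

```text
clock: 46.22
position: [0.4089, 0.0423, 0.3188]
ee_rot: [0.001, 0.754, 0.656, 0.0]
contact_force: [0.2, -0.6, -0.5]
width: 0.0855
```

```bash
python3 - <<'E'
from h import *
s=sensors.get_state(); print(s["clock"],s["position"],s["width"],abs(s["qd"]).max())
im2=cams.get_image("side"); b=im2["color"][:,:,::-1][130:450,200:480]
for q in ["lid_knob","clear_bottle_center","amber_bottle_center","beaker","spanner","meter"]:
  print(q,[np.round(d["point"],4).tolist() for d in spotter.landmark_of(q,"side")])
im=cams.get_image("top"); a=im["color"][:,:,::-1][225:325,435:555]
o=np.zeros((480,800,3),np.uint8);o[:320,:384]=cv2.resize(a,(384,320));o[:,384:]=cv2.resize(b,(416,480));cv2.imwrite("pics/w7.png",o)
hsv=cv2.cvtColor(im["color"],cv2.COLOR_RGB2HSV); H,S,V=cv2.split(hsv)
m=np.zeros(H.shape,np.uint8);m[270:312,465:515]=((H>105)&(H<130)&(S>150))[270:312,465:515]
k=max(cv2.findContours(m,0,1)[0],key=cv2.contourArea);print("bluecap",cv2.minEnclosingCircle(k))
E
```

```text
46.225 [0.40893755 0.04228561 0.31883055] 0.08554910018425756 0.02663456256351163
lid_knob [[0.2898, 0.2398, 0.037], [0.5076, 0.3202, 0.0839]]
clear_bottle_center [[0.4486, -0.2723, 0.0515]]
amber_bottle_center [[0.4347, -0.3519, 0.0541]]
beaker [[0.7396, 0.323, 0.0013]]
spanner [[0.74, -0.3625, 0.0001]]
meter [[0.7961, 0.0734, 0.0024]]
bluecap ((489.875, 290.8125), 14.647652626037598)
```

View pics/w7.png

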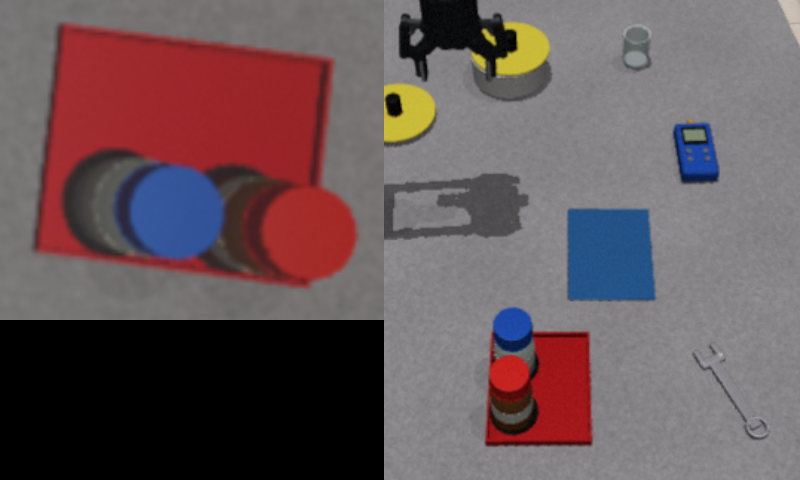

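The picture shows both bottles upright on their pads. The blue cap is at (489.9,290.8), against (489.5,290.5) at the start, and the red cap is at about (531.6,297.5), against (531.3,297.8). The lid is seated and the other things are where they were, so I'm handing the job in.

```bash
python3 -c "
from rig import manip; print(manip.sign_off())"
```

```text
the job is handed in; nothing more can be done
None
```

The job is done and handed in at about 46 s on the robot's clock; sign-off reports no verdict. I stood both bottles on the mat, laid the pump head flat in the tub, fitted the lid that started farthest right, and returned each bottle to its own pad.

My last checks:
- **Bottles:** both are upright, and both caps are within about 1 pixel of their starting positions in the top view.
- **Lid:** the disc centre is at (0.5037, 0.3247), within about 2 mm of the tub centre I measured. The knob height read 0.080 to 0.086 m across the detections, against 0.084 m when seated. The 0.080 m reading is below the lower limit of 0.081 m, but the pictures and the contact height on lowering fit a seated lid.
- **Pump head:** it lay flat and central in the last pictures before the lid went on. It can't be seen now.
- **Beaker, spanner and meter:** the beaker and spanner read within about 4 mm of where they started. The meter read about 7 mm off in one detection, but the arm never went near it, so I take that as detector scatter.
- **Disagreement:** early on, the wrist and top cameras differed by up to 10 mm on the bottle positions along y. I returned each bottle to the same arm pose it was picked up from, so this did not matter.

I viewed 11 pictures.

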